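Clamp a tube mould in the filling jig

ROBOT

A 6-joint arm with a two-finger parallel gripper is mounted at the origin on the work surface. World frame = base frame: x ahead of the robot, y to its left, z up, the work surface at z = 0. Lengths are in mm, angles in rad, forces in N, time in s.
With the tool pointing down it reaches from about 350 to 975 mm from the base axis. Payload 7.1 kg.
Tool frame: the origin (TCP) lies midway between the tips of the shut fingers; the grasp point (between the pads) lies 19 mm behind it; z points along the fingers, y is the line along which they close (so a half turn about z gives the same grasp; the last joint's range is limited). The gripper opens to 88 mm and grips with 3 to 60 N. Pads are 20 mm wide; open, the fingers measure 115 mm over their backs; the gripper's body (75 mm by 178 mm) begins 61 mm behind the grasp point.
Start: joints at [1.234, 0.423, 1.63, -0, 1.089, -0.019], TCP at [195.266, 593.697, 222.675] pointing down, gripper open.
Joint ranges: [-3, 3], [-0.9, 2.11], [0.09, 2.58], [-1.31, 4.45], [0.11, 2.69], [-2.54, 2.54]. Speed limits (rad/s): [2.39, 2.39, 3.01, 3.14, 3.14, 3.14].

INTERFACE

Orientations are given as a rotation vector (axis times angle).
In Python, from workcell import ctrl gives the robot as it stands.
- The arm moves only by the shell command python3 -m pendant 'ROWS'. ROWS is a JSON object of lists of equal length, an entry for each row: "grip": the opening, from -1 (shut) to 1 (fully open); "linear": the shift along the tool's x, y, z in mm, a list of three; "angular": the turn, a rotation vector about the tool's x, y, z in rad, a list of three. In form: {"grip": [grip, ...], "linear": [[tx, ty, tz], ...], "angular": [[ax, ay, az], ...]}. A call has 1 to 12 rows; each row shifts and turns the commanded pose from where the row before left it, along the tool's axes as they then stand; what a row does not reach is not made up. A row lasts 1/12 s, in which the tool goes at most 41.7 mm and 7.16 degrees, less where a joint would pass 70% of its speed; a pose out of reach is approached as far as the arm can. A call with a gripper value outside its range is refused whole. The fingers move at their own pace and stop on an object; the grip force is fixed at half the most. Time passes only in rows, so rows that do not move let the fingers close. It gives the time, the measured TCP pose, the force, the opening and the grip force at its end, in the units of the state.
- ctrl.get_obs(): the state, without advancing time (a new reading comes with each control period).
- ctrl.get_image(name): name is "scene" or "top" or "wrist"; returns the picture (400x640x3 uint8, red, green, blue); there is no depth.
- ctrl.camera_params(name): a dict with "vfov" (degrees; the focal length in pixels is half the picture's height over the tangent of half this angle, whatever the lens; pixels are square), "cx", "cy" (the principal point, pixels), "R" (3x3) and "t" (3): a world point X has camera coordinates R X + t; the wrist camera has in their place "T_tool_cam" (4x4, takes a point from camera to tool coordinates, whose origin is the TCP and whose axes are the flange's). Camera axes: x right, y down, z forward; pixel columns grow to the right and rows downward; lengths in mm; the calibration is good to about 2 mm. A picture is of the moment at which its call begins: read the wrist's pose just before it. camera_params takes no time and is no camera call.
- ctrl.close_job(): hands the job in; it is judged then, once.
The state is a dict: "t": time; "qpos": joint angles; "qvel": joint speeds; "joint_torque": joint torques, N m; "ee_pos": TCP position; "orientation": TCP orientation; "ft_force": force on the tool from outside, world axes, zero at the start; "moment": the same for the moment, N m; "width": finger opening in mm; "grasp_force": force on a finger pad.
Only numpy, scipy, OpenCV 4.12 (cv2) and the standard library are available. Lean on these libraries where they do the work, as an engineer would, in place of code of your own. Each camera call takes 0.05 s, during which the arm holds its last target. There are 200 camera calls.

TASK

Stand the tall tube mould upright in the V of the steel filling jig, free the jig's clamp knob, slide the jaw up until it holds the mould fully home in the V, and tighten the clamp knob again so that the jaw is locked there. Leave the two short moulds where they are, and let go of everything at the end.

Things in the scene. Friction and masses are not known exactly. Their poses are not given: they have to be found in the camera images.
- tall_mould: The tall one of three dark grey plastic tubes standing on the table, open at both ends: outer diameter 56 mm, bore 46 mm, height 135 mm, about 0.25 kg. Origin at the centre of its lower end, z along the tube.
- short_mould_a: A short tube of the same diameter (56 mm), 80 mm high; origin at the centre of its lower end. To be left alone.
- short_mould_b: Another short tube, 56 mm in diameter, 80 mm high; origin at the centre of its lower end. To be left alone.
- jig: The filling jig, fixed to the table: a steel base plate 130 mm (x) by 310 mm (y), 12 mm thick, origin at table height near the middle of the plate. The jaw slides along the jig's y axis. At the -y end stands a grey 90-degree V-block, 60 mm high above the plate, that opens towards +y; at the +y end is the sliding jaw, on two low rails (10 mm high, inner edges 46 mm either side of the middle).
- seat (a point): Point on top of the base plate (12 mm above the table) where the centre of the mould's lower end is when the mould is fully home in the V; axes as the jig's. The V walls touch the mould 45 degrees either side of -y.
- jaw (a joint): Travel of the sliding jaw, in m: 0 fully open (jaw face 110 mm from the seat point), growing as it moves in -y towards the V; stop at 0.095. Its face meets a mould that is home at about 0.082. With the clamp free it slides with about 2 N; with the clamp tight it holds against some 25 N.
- jaw_face (a point): Point in the middle of the flat jaw face (90 mm wide, from 22 to 75 mm above the table), 50 mm above the table; axes as the jig's: the face looks to -y.
- clamp (a joint): Angle of the clamp knob on top of the jaw, in rad: 0 fully free (its bar lies along the slide), growing clockwise seen from above to 1.5 fully tight (bar across the slide). The clamp starts to grip at about 0.5 and is tight from 1.15; free below 0.3.
- clamp_grip (a point): Middle of the clamp knob's black bar, on the knob's upright axis, 70 mm behind the jaw face and 98 mm above the table. The bar is 72 mm long along this point's y axis, 15 mm thick along its x axis and 28 mm high (84 to 112 mm above the table); the point turns with the knob and moves with the jaw.
Mind the look-alikes: they are no part of the job. What is shaped like the tall_mould but purple is not meant.

How it is judged:
By the outcome, as a careful person would: the job done as asked, in the order asked, and still so for the second after the job is handed in, with the robot touching nothing.
It also fails if it takes over 48 s, if anything falls off the work surface, if the arm or the gripper's body presses on something with over 40 N, if the wrist force passes 120 N, or if a joint passes its speed limit or range.

## Working session

There is one attempt and no reset: what is moved stays moved. The work goes in short steps, Python scripts to look and compute and a shell command to move; the robot and the scene stay as the last step left them, time stands still between calls to the robot, and variables do not carry over. Pictures are saved under pics/ and viewed, at most 10 in all, crops included, and the job is handed in when it is done.

```bash
mkdir -p pics
cat > h.py <<'E'
import numpy as np, cv2
from workcell import ctrl
from scipy.spatial.transform import Rotation as Rn
def K(p):
    f=200/np.tan(np.radians(p['vfov'])/2); return f,p['cx'],p['cy']
def cam(name):
    p=ctrl.camera_params(name); f=K(p)
    if 'R' in p: R,t=np.array(p['R']),np.array(p['t'])
    else:
        o=ctrl.get_obs(); T=np.eye(4); T[:3,:3]=Rn.from_rotvec(o['orientation']).as_matrix(); T[:3,3]=o['ee_pos']
        M=np.linalg.inv(T@np.array(p['T_tool_cam'])); R,t=M[:3,:3],M[:3,3]
    return f,R,t
def proj(c,X):
    (f,cx,cy),R,t=c; q=R@np.array(X,float)+t; return f*q[0]/q[2]+cx,f*q[1]/q[2]+cy
def ray(c,u,v):
    (f,cx,cy),R,t=c; d=R.T@np.array([(u-cx)/f,(v-cy)/f,1]); return -R.T@t,d/np.linalg.norm(d)
def onz(c,u,v,z):
    o,d=ray(c,u,v); return o+d*(z-o[2])/d[2]
def tri(rs):
    A=np.zeros((3,3));b=np.zeros(3)
    for o,d in rs: P=np.eye(3)-np.outer(d,d);A+=P;b+=P@o
    x=np.linalg.solve(A,b); return x,[np.linalg.norm((np.eye(3)-np.outer(d,d))@(x-o)) for o,d in rs]
def snap(name,fn):
    im=ctrl.get_image(name); cv2.imwrite(fn,im[:,:,::-1]); return im
E
python3 - <<'E'
from h import *
for n in ('scene','top'):
    snap(n,f'pics/{n}0.png'); c=cam(n); print(n,c[0],-c[1].T@c[2],c[1][2])
print(ctrl.camera_params('scene').keys(),ctrl.camera_params('wrist'))
print(ctrl.get_obs())
E
```

```text
scene (np.float64(447.9391284970785), 328.10693408441654, 201.85638999378392) [ 987.58903696 -587.20378523  939.44400527] [-0.45054355  0.46943946 -0.75936625]
top (np.float64(430.5798836221611), 318.4745040168263, 194.04444311972702) [ 451.8811235   -68.50913775 1076.70669824] [ 0.05488052 -0.00671171 -0.99847037]
dict_keys(['vfov', 'cx', 'cy', 'R', 't']) {'vfov': 67.9325062810044, 'cx': 316.8604324145516, 'cy': 194.79059305037862, 'T_tool_cam': array([[ 1.82245537e-03, -9.66183637e-01, -2.57848518e-01,
         6.89106230e+01],
       [ 9.99998308e-01,  1.69656670e-03,  7.10716897e-04,
        -2.64339770e-01],
       [-2.49225826e-04, -2.57849377e-01,  9.66185094e-01,
        -1.62602123e+02],
       [ 0.00000000e+00,  0.00000000e+00,  0.00000000e+00,
         1.00000000e+00]])}
{'t': 0.1, 'qpos': array([ 1.23398715e+00,  4.23730571e-01,  1.63063824e+00,  2.73291678e-06,
        1.08857332e+00, -1.89768605e-02]), 'qvel': array([-0.00050453, -0.00242168, -0.00051317, -0.00015217,  0.00106944,
        0.00069756]), 'joint_torque': array([ 7.38929702e-05, -5.45610988e+01, -2.74326235e+01,  6.45866082e-02,
        1.88184780e-02, -2.02791836e-05]), 'ee_pos': array([195.1101177 , 593.22816747, 221.99086588]), 'orientation': array([-4.97114802e-01, -3.10176750e+00,  2.08547553e-03]), 'ft_force': array([-0.59482515, -0.11226138,  0.06540713]), 'moment': array([-0.02575968,  0.01089919,  0.04430466]), 'grasp_force': 0.0, 'width': 87.60821735516144}
```

View pics/scene0.png

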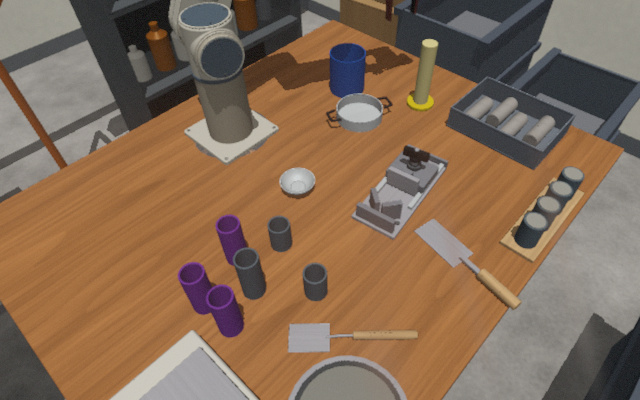

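View pics/top0.png

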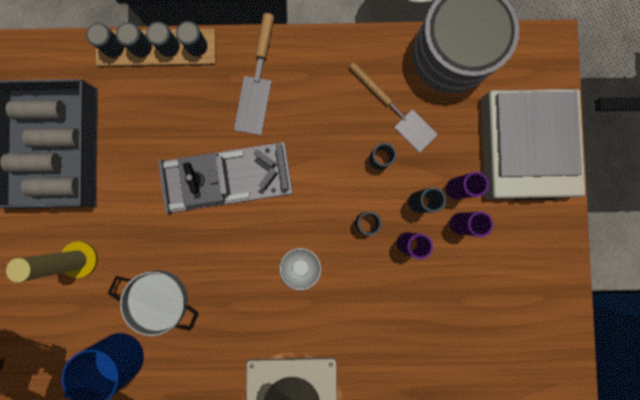

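The top view shows three dark grey tubes: the tall one at top (428,200) / scene (250,273), and two short ones at top (382,156) and (368,223). Three purple tubes stand at top (467,186), (472,224) and (415,245). The tall_mould is the grey one that is taller than the other two; the purple look-alikes are excluded. The jig spans top (160-290, 145-212), with the V on the right and the knob at (192,178). I'll confirm this in an enlarged crop.

Run:
```python
from h import *
t=cv2.imread('pics/top0.png'); s=cv2.imread('pics/scene0.png')
r=lambda im,x,y,w,h:cv2.resize(im[y:y+h,x:x+w],(400,300),interpolation=cv2.INTER_CUBIC)
o=np.vstack([np.hstack([r(t,155,125,140,105),r(t,355,135,140,105)]),np.hstack([r(s,335,140,128,96),r(s,175,200,172,129)])])
cv2.imwrite('pics/crop0.png',o)
```

```text
(no output)
```

View pics/crop0.png

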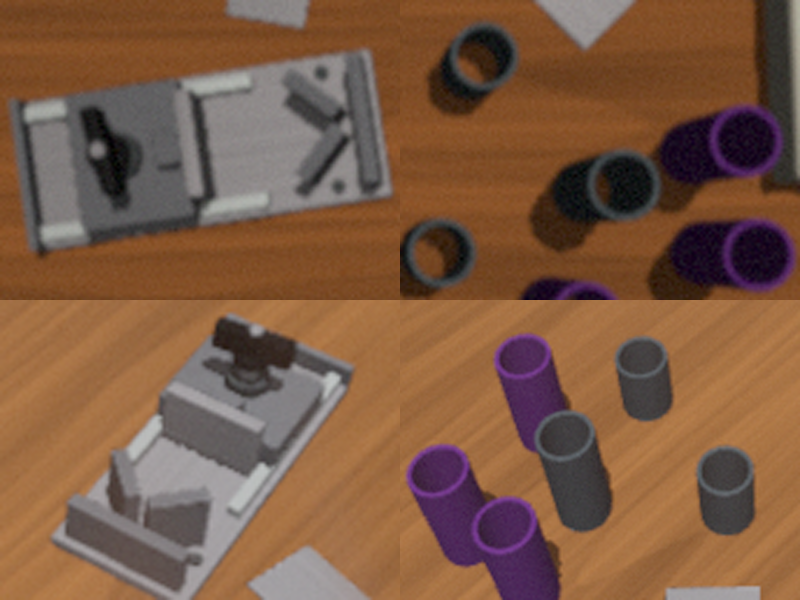

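Confirmed: the tall grey tube's rim is at top (433,200) / scene (246,258), with the short ones left and above. On the jig, the V is at the right end and the knob bar lies across the slide, so the clamp is tight.

Run:
```python
from h import *
T=cam('top');S=cam('scene'); np.set_printoptions(precision=1,suppress=True)
a=lambda x,y:(155+x/2.857,125+y/2.857); b=lambda x,y:(355+(x-400)/2.857,135+y/2.857)
c=lambda x,y:(335+x/3.125,140+(y-300)/3.125); d=lambda x,y:(175+(x-400)/2.3256,200+(y-300)/2.3256)
print('mould',tri([ray(T,*b(623,185)),ray(S,*d(566,436))]), onz(T,*b(623,185),135))
for n,p,z in (('sa',b(482,57),80),('sb',b(440,253),80),('p1',b(746,141),135),('p2',b(758,256),135),('p3',b(584,315),135)): print(n,onz(T,*p,z))
print('knob',tri([ray(T,*a(100,150)),ray(S,*c(257,333))]))
P=[onz(T,*a(*p),12) for p in ((12,102),(370,50),(392,193),(35,253))]; print(np.array(P),np.mean(P,0))
e=P[0]-P[1]; f=P[3]-P[2]; print(np.degrees(np.arctan2(e[1],e[0])),np.degrees(np.arctan2(f[1],f[0])),np.linalg.norm(e),np.linalg.norm(P[0]-P[3]))
print('bar',onz(T,*a(95,108),112),onz(T,*a(122,205),112))
```

```text
mould (array([ 487.5, -324.9,  134. ]), [np.float64(1.4011342523421262), np.float64(1.4011342523422523)]) [ 486.5 -325.7  135. ]
sa [ 595.2 -229.    80. ]
sb [ 436.2 -190.7   80. ]
p1 [ 518.6 -421.6  135. ]
p2 [ 430.2 -427.4  135. ]
p3 [ 387.9 -292.7  135. ]
knob (array([549.5, 214.6, 112.8]), [np.float64(2.941676366435741), np.float64(2.941676366436013)])
[[600.5 318.   12. ]
 [640.6   6.6  12. ]
 [515.3 -10.7  12. ]
 [469.1 298.   12. ]] [556.4 153.   12. ]
97.32703948757016 98.51437462040738 314.0254953586601 132.95556446460995
bar [580.6 216.5 112. ] [503.8 195.6 112. ]
```

```bash
cat >> h.py <<'E'
def plan(pos,yaw,n,o=None):
    """rows (tool axes) from the measured pose to pos with tool down, tool y at yaw deg"""
    o=o or ctrl.get_obs(); p=np.array(o['ee_pos']); R=Rn.from_rotvec(o['orientation'])
    c,s=np.cos(np.radians(yaw)),np.sin(np.radians(yaw))
    G=Rn.from_matrix(np.array([[-s,c,0],[c,s,0],[0,0,-1]]).T.T)
    G=Rn.from_matrix(np.column_stack([[-s,c,0],[c,s,0],[0,0,-1]]))
    w=(R.inv()*G).as_rotvec(); dp=(np.array(pos)-p)/n
    print('tilt/yaw',np.degrees(np.arctan2(*R.as_matrix()[[1,0],1])).round(2),'pos',p.round(1),'step',np.linalg.norm(dp).round(1),np.degrees(np.linalg.norm(w)/n).round(2))
    print('lin',[[float(x) for x in (R*Rn.from_rotvec(w*i/n)).inv().apply(dp).round(1)] for i in range(n)],'ang',(w/n).round(4).tolist())
E
sed -i '/\.T\.T)/d' h.py
python3 - <<'E'
from h import *
o=ctrl.get_obs()
plan([195,593,302],72,3,o)
o2=dict(o); o2['ee_pos']=np.array([195.,593,302])
plan([556,120,260],8,18,o2)
E
```

```text
tilt/yaw 71.79 pos [195.1 593.2 222. ] step 26.7 0.07
lin [[0.0, -0.1, -26.7], [0.0, -0.1, -26.7], [0.0, -0.1, -26.7]] ang [-0.0004, -0.0, -0.0012]
tilt/yaw 71.79 pos [195. 593. 302.] step 33.1 3.54
lin [[-27.3, -18.7, 2.4], [-28.4, -17.0, 2.4], [-29.4, -15.2, 2.4], [-30.2, -13.3, 2.4], [-31.0, -11.4, 2.3], [-31.7, -9.5, 2.3], [-32.2, -7.5, 2.3], [-32.6, -5.5, 2.3], [-32.9, -3.5, 2.3], [-33.0, -1.5, 2.3], [-33.1, 0.6, 2.3], [-33.0, 2.6, 2.3], [-32.7, 4.7, 2.3], [-32.4, 6.7, 2.3], [-31.9, 8.7, 2.3], [-31.3, 10.6, 2.3], [-30.6, 12.5, 2.3], [-29.8, 14.4, 2.3]] ang [-0.0001, 0.0, 0.0619]
```

```bash
python3 -m pendant '{"grip":[1,1,1,1,1,1,1,1,1,1,1,1],"linear":[[0,0,-27],[0,0,-27],[0,0,-27],[-27,-19,2],[-28,-17,2],[-29,-15,2],[-30,-13,2],[-31,-11,2],[-32,-9.5,2],[-32,-7.5,2],[-33,-5.5,2],[-33,-3.5,2]],"angular":[[0,0,0],[0,0,0],[0,0,0],[0,0,0.062],[0,0,0.062],[0,0,0.062],[0,0,0.062],[0,0,0.062],[0,0,0.062],[0,0,0.062],[0,0,0.062],[0,0,0.062]]}'
python3 -m pendant '{"grip":[1,1,1,1,1,1,1,1,1,1,1],"linear":[[-33,-1.5,2],[-33,0.5,2],[-33,2.5,2],[-33,4.5,2],[-32,6.5,2],[-32,8.5,2],[-31,10.5,2],[-31,12.5,2],[-30,14.5,2],[0,0,0],[0,0,0]],"angular":[[0,0,0.062],[0,0,0.062],[0,0,0.062],[0,0,0.062],[0,0,0.062],[0,0,0.062],[0,0,0.062],[0,0,0.062],[0,0,0.062],[0,0,0],[0,0,0]]}'
python3 - <<'E'
from h import *
o=ctrl.get_obs(); np.save('w1.npy',np.array(cam('wrist'),dtype=object),allow_pickle=True)
im=snap('wrist','pics/w1.png'); plan([540,-190,260],8,8)
E
```

```text
t: 1.1
ee_pos: [376.0, 356.2, 285.4]
orientation: [-1.336, -2.843, 0.001]
ft_force: [0.4, 1.2, 0.2]
width: 87.9
grasp_force: 0.0
t: 2.02
ee_pos: [555.2, 118.9, 267.0]
orientation: [-2.067, -2.365, 0.001]
ft_force: [-0.3, 0.2, -0.4]
width: 87.8
grasp_force: 0.0Traceback (most recent call last):
  File "<stdin>", line 2, in <module>
ValueError: could not broadcast input array from shape (3,3) into shape (3,)
```

Run:
```python
from h import *
import pickle
pickle.dump(cam('wrist'),open('w1.pkl','wb'))
im=snap('wrist','pics/w1.png'); plan([540,-190,260],8,8)
r=lambda x,y,w,h:(x,y,w,h)
cv2.imwrite('pics/w1b.png',cv2.resize(im[50:350,120:520,::-1],(800,600),interpolation=cv2.INTER_CUBIC))
```

```text
tilt/yaw 7.81 pos [554.6 119.9 267.1] step 38.8 0.03
lin [[-38.1, -7.1, 0.9], [-38.1, -7.1, 0.9], [-38.1, -7.1, 0.9], [-38.1, -7.1, 0.9], [-38.1, -7.1, 0.9], [-38.1, -7.1, 0.9], [-38.1, -7.2, 0.9], [-38.1, -7.2, 0.9]] ang [-0.0002, -0.0, -0.0004]
```

View pics/w1b.png

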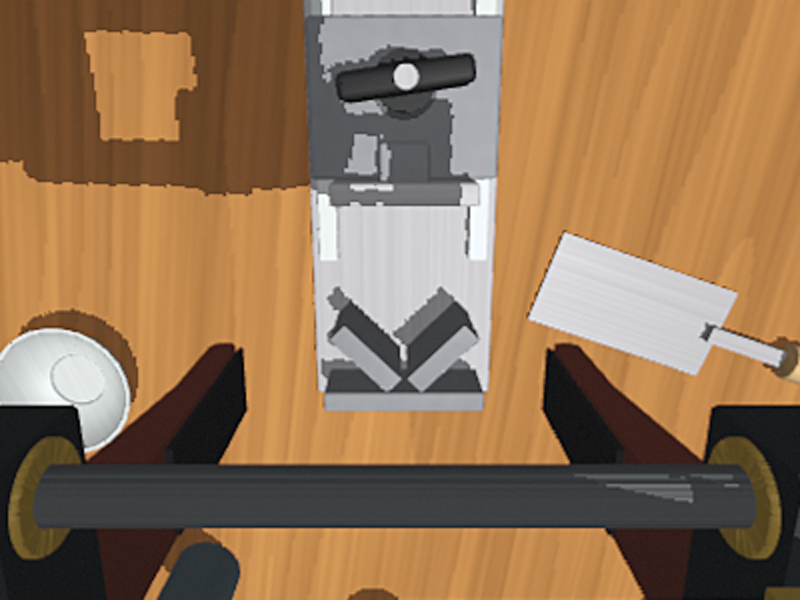

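The wrist view shows the V's inner top edges running (345,327)→(402,380) and (472,327)→(408,380). The jaw's front edge is at about row 205, and the knob bar runs (337,85)–(475,68), centred at (405,76).

Run:
```python
from h import *
import pickle
np.set_printoptions(precision=1,suppress=True)
W=pickle.load(open('w1.pkl','rb'));T=cam('top');S=cam('scene')
w=lambda x,y:(120+x/2,50+y/2)
g=lambda x,y,z:onz(W,*w(x,y),z)
print('apex',g(405,382,72)); L=[g(345,327,72),g(402,380,72),g(472,327,72),g(408,380,72)]
for i in (0,2): e=L[i]-L[i+1]; print('wall ang',np.degrees(np.arctan2(e[1],e[0])))
print('V outer',L[0],L[2])
a,b=g(330,205,75),g(480,205,75); print('jaw face',a,b,(a+b)/2,np.degrees(np.arctan2(*(b-a)[1::-1])),np.linalg.norm(a-b))
for p in ((316,190),(319,390),(497,190),(491,390)): print('plate',g(*p,12))
print('knob',g(405,76,113)); e=g(475,68,112)-g(337,85,112); print(np.degrees(np.arctan2(e[1],e[0])),np.linalg.norm(e))
A=lambda x,y:(155+x/2.857,125+y/2.857); C=lambda x,y:(335+x/3.125,140+(y-300)/3.125)
print('knob tri',tri([ray(W,*w(405,76)),ray(T,*A(97,149)),ray(S,*C(257,332))]))
# V wall outer-corner height check: top view left/right
print('wall tri?',tri([ray(W,*w(405,382)),ray(T,*A(345,130))]))
```

```text
apex [575.4  32.7  72. ]
wall ang 142.84682880048734
wall ang 49.776330577861586
V outer [532.5  64.8  72. ] [612.2  75.8  72. ]
jaw face [514.9 140.6  75. ] [603.4 152.8  75. ] [559.2 146.7  75. ] 7.825387449005321 89.3162006312902
plate [498.4 141.3  12. ]
plate [516.1  -8.8  12. ]
plate [623.3 158.4  12. ]
plate [646.    9.1  12. ]
knob [548.8 215.3 113. ]
14.446338390437665 70.14371558290438
knob tri (array([549.3, 215.7, 113.6]), [np.float64(0.681694044148743), np.float64(1.6250676011617695), np.float64(2.297337988091557)])
wall tri? (array([571.6,  25.2,  53.3]), [np.float64(5.3167623301663856), np.float64(5.316762330166485)])
```

```bash
python3 -m pendant '{"grip":[1,1,1,1,1,1,1,1,1,1],"linear":[[-38,-7,1],[-38,-7,1],[-38,-7,1],[-38,-7,1],[-38,-7,1],[-38,-7,1],[-38,-7,1],[-38,-7,1],[0,0,0],[0,0,0]],"angular":[[0,0,0],[0,0,0],[0,0,0],[0,0,0],[0,0,0],[0,0,0],[0,0,0],[0,0,0],[0,0,0],[0,0,0]]}'
python3 - <<'E'
from h import *
import pickle
pickle.dump(cam('wrist'),open('w2.pkl','wb'))
im=snap('wrist','pics/w2.png')
E
```

```text
t: 2.9
ee_pos: [540.5, -188.7, 259.5]
orientation: [-2.065, -2.366, -0.0]
ft_force: [-0.3, 1.1, -0.4]
width: 87.7
grasp_force: 0.0
```

View pics/w2.png

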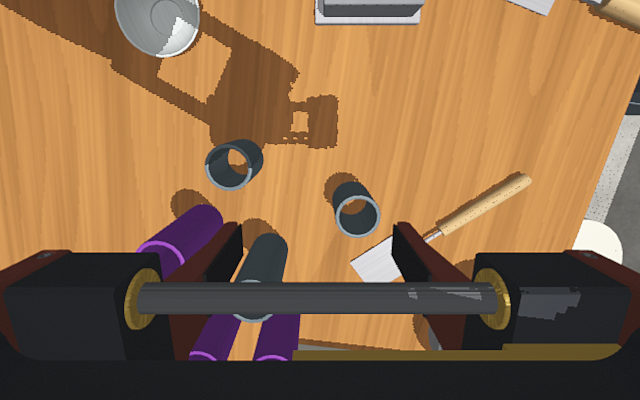

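The short tubes (rims at (234,165) and (357,215)) stay clear. The tall grey tube leans toward (253,301) between the fingers' line. The V gives the seat at about (571,71) and the jig yaw at about 7.8°; the jaw face is about 75 mm from the seat and the knob at (549,216).

Run:
```python
from h import *
import pickle
W=pickle.load(open('w2.pkl','rb'))
for z in (0,135):print(proj(W,[487,-325,z]))
t=np.array([487,-325]);
print([proj(W,[487+28*np.cos(a),-325+28*np.sin(a),135]) for a in (0,3.14,-1.57)])
print(onz(W,234,165,80),onz(W,357,215,80))
plan([487,-325,190],8,5); o=ctrl.get_obs(); o['ee_pos']=np.array([487,-325,190.]); plan([487,-325,86],8,4,o)
```

```text
(np.float64(269.74390393986323), np.float64(247.7242291878495))
(np.float64(250.92223456100163), np.float64(300.1828618452504))
[(np.float64(276.1244538987403), np.float64(303.2204440953044)), (np.float64(225.57378591817655), np.float64(297.09221051592243)), (np.float64(248.95184199887052), np.float64(321.66153534145684))]
[ 444.39296736 -187.76939478   80.        ] [ 596.4417156  -228.52255913   80.        ]
tilt/yaw 7.85 pos [ 540.6 -187.5  259.5] step 32.6 0.03
lin [[-25.8, -14.4, 13.9], [-25.8, -14.4, 13.9], [-25.8, -14.4, 13.9], [-25.8, -14.4, 13.9], [-25.7, -14.4, 13.9]] ang [-0.0001, -0.0002, -0.0005]
tilt/yaw 7.85 pos [ 487. -325.  190.] step 26.0 0.04
lin [[-0.0, 0.0, 26.0], [-0.0, 0.0, 26.0], [-0.0, 0.0, 26.0], [-0.0, 0.0, 26.0]] ang [-0.0001, -0.0002, -0.0006]
```

```bash
python3 -m pendant '{"grip":[1,1,1,1,1,1,1,1,1,1,1],"linear":[[-26,-14.5,14],[-26,-14.5,14],[-26,-14.5,14],[-26,-14.5,14],[-26,-14.5,14],[0,0,0],[0,0,20],[0,0,26],[0,0,26],[0,0,26],[0,0,6]],"angular":[[0,0,0],[0,0,0],[0,0,0],[0,0,0],[0,0,0],[0,0,0],[0,0,0],[0,0,0],[0,0,0],[0,0,0],[0,0,0]]}'
python3 -m pendant '{"grip":[1,-1,-1,-1,-1,-1,-1,-1],"linear":[[0,0,0],[0,0,0],[0,0,0],[0,0,0],[0,0,0],[0,0,0],[0,0,0],[0,0,0]],"angular":[[0,0,0],[0,0,0],[0,0,0],[0,0,0],[0,0,0],[0,0,0],[0,0,0],[0,0,0]]}'
```

```text
t: 3.87
ee_pos: [485.9, -323.3, 82.6]
orientation: [-2.057, -2.367, 0.0]
ft_force: [0.0, 0.6, 0.2]
width: 87.6
grasp_force: 0.0
t: 4.53
ee_pos: [487.2, -327.7, 86.5]
orientation: [2.064, 2.367, 0.0]
ft_force: [-1.3, 0.2, 5.3]
width: 55.3
grasp_force: 30.0
```

```bash
python3 - <<'E'
from h import *
o=ctrl.get_obs(); o['ee_pos']=np.array([487,-327.,196.]); plan([570,80,196],7.8,11,o)
E
python3 -m pendant '{"grip":[-1,-1,-1,-1,-1],"linear":[[0,0,-10],[0,0,-25],[0,0,-30],[0,0,-30],[0,0,-15]],"angular":[[0,0,0],[0,0,0],[0,0,0],[0,0,0],[0,0,0]]}'
```

```text
tilt/yaw 7.83 pos [ 487. -327.  196.] step 37.8 0.01
lin [[35.6, 12.5, -0.0], [35.6, 12.5, -0.0], [35.6, 12.5, -0.0], [35.6, 12.5, -0.0], [35.6, 12.5, -0.0], [35.6, 12.5, -0.0], [35.6, 12.5, -0.0], [35.6, 12.5, -0.0], [35.6, 12.5, -0.0], [35.6, 12.5, -0.0], [35.6, 12.5, -0.0]] ang [0.0001, 0.0001, 0.0]
t: 4.95
ee_pos: [487.8, -328.0, 199.3]
orientation: [2.062, 2.366, 0.001]
ft_force: [0.7, -0.8, -2.3]
width: 55.6
grasp_force: 30.0
```

```bash
python3 -m pendant '{"grip":[-1,-1,-1,-1,-1,-1,-1,-1,-1,-1,-1,-1],"linear":[[25,9,0],[35.5,12.5,0],[35.5,12.5,0],[35.5,12.5,0],[35.5,12.5,0],[35.5,12.5,0],[35.5,12.5,0],[35.5,12.5,0],[35.5,12.5,0],[35.5,12.5,0],[35.5,12.5,0],[10.5,3.5,0]],"angular":[[0,0,0],[0,0,0],[0,0,0],[0,0,0],[0,0,0],[0,0,0],[0,0,0],[0,0,0],[0,0,0],[0,0,0],[0,0,0],[0,0,0]]}'
python3 -m pendant '{"grip":[-1,-1],"linear":[[0,0,0],[0,0,0]],"angular":[[0,0,0],[0,0,0]]}'
python3 - <<'E'
from h import *
import pickle
o=ctrl.get_obs(); print(o['ee_pos']); W=cam('wrist')
im=snap('wrist','pics/w3.png'); t=snap('top','pics/t3.png'); s=snap('scene','pics/s3.png')
f=lambda im,x,y,w,h:cv2.resize(im[y:y+h,x:x+w,::-1],(400,300),interpolation=cv2.INTER_CUBIC)
cv2.imwrite('pics/c3.png',np.vstack([cv2.resize(im[100:300,120:520,::-1],(800,400)),np.hstack([f(t,190,130,120,90),f(s,335,110,120,90)])])[:600])
np.set_printoptions(precision=1,suppress=True); plan([570,79.5,99],7.8,5)
E
```

```text
t: 5.95
ee_pos: [570.3, 82.7, 196.0]
orientation: [-2.061, -2.371, -0.002]
ft_force: [0.6, 0.4, -2.3]
width: 55.2
grasp_force: 30.0
t: 6.12
ee_pos: [569.2, 78.6, 195.5]
orientation: [-2.062, -2.37, 0.002]
ft_force: [0.3, -0.9, -2.6]
width: 55.3
grasp_force: 30.0
[569.24820935  78.5505637  195.54851685]
tilt/yaw 7.77 pos [569.3  77.  195.6] step 19.3 0.01
lin [[0.5, 0.2, 19.3], [0.5, 0.2, 19.3], [0.5, 0.2, 19.3], [0.5, 0.2, 19.3], [0.5, 0.2, 19.3]] ang [-0.0001, 0.0001, -0.0001]
```

View pics/c3.png

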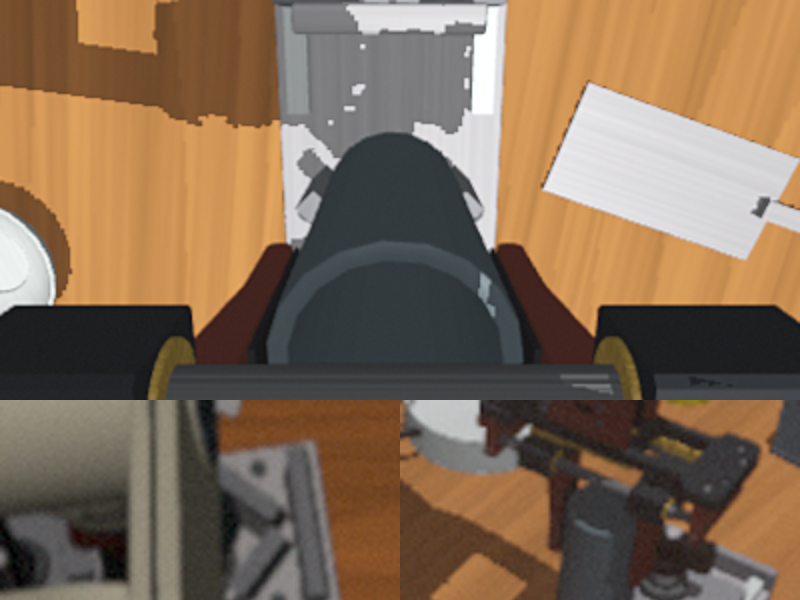

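The mould hangs centred laterally between the V wall tips (mid column ≈391, tube ≈392). I'll lower it a few mm in front of the V.

```bash
python3 -m pendant '{"grip":[-1,-1,-1,-1,-1,-1,-1,-1],"linear":[[4,0,10],[0,0,20],[0,0,20],[0,0,20],[0,0,12],[0,0,6],[0,0,0],[0,0,0]],"angular":[[0,0,0],[0,0,0],[0,0,0],[0,0,0],[0,0,0],[0,0,0],[0,0,0],[0,0,0]]}'
```

```text
t: 6.93
ee_pos: [569.5, 82.1, 107.8]
orientation: [2.065, 2.368, 0.0]
ft_force: [0.4, 0.2, -1.9]
width: 55.1
grasp_force: 30.0
```

```bash
python3 -m pendant '{"grip":[-1,-1,-1,-1],"linear":[[0,0,4],[0,0,2],[0,0,1],[0,0,0]],"angular":[[0,0,0],[0,0,0],[0,0,0],[0,0,0]]}'
python3 -m pendant '{"grip":[-1,-1,-1],"linear":[[0,0,1.5],[0,0,1],[0,0,0]],"angular":[[0,0,0],[0,0,0],[0,0,0]]}'
```

```text
t: 7.27
ee_pos: [569.3, 82.4, 100.9]
orientation: [2.064, 2.368, 0.0]
ft_force: [-0.0, -0.3, -1.9]
width: 55.2
grasp_force: 30.0
t: 7.52
ee_pos: [569.4, 82.4, 98.5]
orientation: [2.064, 2.368, 0.001]
ft_force: [-0.2, 0.9, 0.9]
width: 55.1
grasp_force: 30.0
```

On the plate now. Nudging towards the V and watching the force.

```bash
python3 -m pendant '{"grip":[-1,-1,-1,-1],"linear":[[-2,0,0],[-2,0,0],[-2,0,0],[0,0,0]],"angular":[[0,0,0],[0,0,0],[0,0,0],[0,0,0]]}'
python3 -m pendant '{"grip":[-1,-1,-1],"linear":[[-1.5,0,0],[-1.5,0,0],[0,0,0]],"angular":[[0,0,0],[0,0,0],[0,0,0]]}'
```

```text
t: 7.85
ee_pos: [570.3, 76.3, 98.5]
orientation: [2.065, 2.368, 0.001]
ft_force: [-1.2, 2.7, 4.1]
width: 55.2
grasp_force: 30.0
t: 8.1
ee_pos: [570.3, 74.6, 98.6]
orientation: [-2.064, -2.367, -0.002]
ft_force: [-3.7, 10.4, 6.2]
width: 55.1
grasp_force: 30.0
```

```bash
python3 -m pendant '{"grip":[1,1,1,1,1,1,1,1],"linear":[[0,0,0],[0,0,0],[0,0,0],[0,0,-15],[0,0,-30],[0,0,-30],[0,0,-25],[0,0,0]],"angular":[[0,0,0],[0,0,0],[0,0,0],[0,0,0],[0,0,0],[0,0,0],[0,0,0],[0,0,0]]}'
python3 - <<'E'
from h import *
plan([549.3,215.7,180],-75.6,12)
E
```

```text
t: 8.77
ee_pos: [573.6, 73.3, 203.2]
orientation: [2.06, 2.363, 0.009]
ft_force: [0.2, 0.1, 0.5]
width: 87.8
grasp_force: 0.0
tilt/yaw 7.84 pos [573.6  73.3 203.2] step 12.2 6.95
lin [[12.0, -0.4, 1.9], [11.9, -1.9, 1.9], [11.6, -3.3, 1.9], [11.1, -4.7, 1.9], [10.5, -6.0, 1.9], [9.7, -7.2, 1.9], [8.7, -8.3, 1.9], [7.6, -9.3, 1.9], [6.5, -10.2, 1.9], [5.2, -10.9, 1.9], [3.8, -11.4, 1.9], [2.4, -11.8, 1.9]] ang [0.0006, -0.0005, 0.1214]
```

```bash
python3 -m pendant '{"grip":[1,1,1,1,1,1,1,1,1,1,1,1],"linear":[[12,-0.5,2],[12,-2,2],[11.5,-3.5,2],[11,-4.5,2],[10.5,-6,2],[9.5,-7,2],[8.5,-8.5,2],[7.5,-9.5,2],[6.5,-10,2],[5,-11,2],[4,-11.5,2],[2.5,-12,2]],"angular":[[0,0,0.1215],[0,0,0.1215],[0,0,0.1215],[0,0,0.1215],[0,0,0.1215],[0,0,0.1215],[0,0,0.1215],[0,0,0.1215],[0,0,0.1215],[0,0,0.1215],[0,0,0.1215],[0,0,0.1215]]}'
python3 -m pendant '{"grip":[1,1],"linear":[[0,0,0],[0,0,0]],"angular":[[0,0,0],[0,0,0]]}'
python3 - <<'E'
from h import *
plan([549.3,215.7,84],-75.6,5)
c=cam('wrist'); im=snap('wrist','pics/w4.png'); t=snap('top','pics/t4.png'); s=snap('scene','pics/s4.png')
print(proj(c,[549.3,215.7,112]),proj(c,[570,73,147]),[proj(cam('scene'),p) for p in ([570,73,147],[570,73,12])])
f=lambda im,x,y,w,h:cv2.resize(im[y:y+h,x:x+w,::-1],(400,300),interpolation=cv2.INTER_CUBIC)
cv2.imwrite('pics/c4.png',np.hstack([f(im,0,0,640,400),f(s,335,110,120,90)]))
E
```

```text
t: 9.77
ee_pos: [544.9, 215.8, 173.1]
orientation: [3.118, 0.382, -0.002]
ft_force: [0.2, -0.5, 0.7]
width: 87.8
grasp_force: 0.0
t: 9.93
ee_pos: [544.9, 215.6, 173.3]
orientation: [3.115, 0.399, -0.002]
ft_force: [0.2, -0.2, 0.1]
width: 87.9
grasp_force: 0.0
tilt/yaw -75.41 pos [544.9 215.6 173.3] step 17.9 0.04
lin [[0.9, 0.2, 17.9], [0.9, 0.2, 17.9], [0.9, 0.2, 17.9], [0.9, 0.2, 17.9], [0.9, 0.2, 17.9]] ang [0.0001, 0.0002, 0.0007]
(np.float64(316.7121688312519), np.float64(203.7377232843388)) (np.float64(525.06540267112), np.float64(241.00760603085575)) [(np.float64(390.9845183044179), np.float64(173.72022405937116)), (np.float64(386.3447422361932), np.float64(208.83647374198466))]
```

View pics/c4.png

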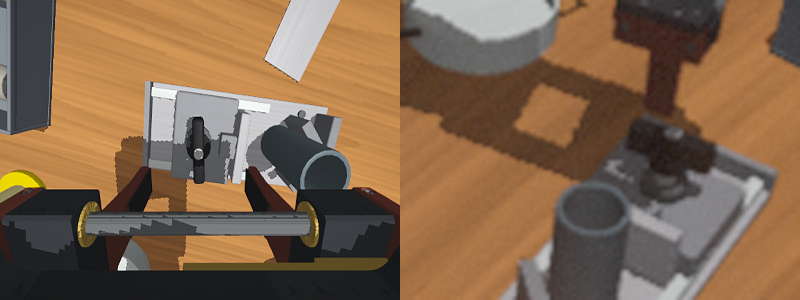

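The mould stands upright in the V (scene crop), and the knob's white dot sits at wrist (317,204), matching the predicted position. Descending on the bar.

```bash
python3 -m pendant '{"grip":[1,1,1,1,1,1,-1,-1,-1,-1,-1,-1],"linear":[[2,0,18],[2.5,0.5,25],[0,0.5,25],[0,0,15],[0,0,6],[0,0,0],[0,0,0],[0,0,0],[0,0,0],[0,0,0],[0,0,0],[0,0,0]],"angular":[[0,0,0],[0,0,0],[0,0,0],[0,0,0],[0,0,0],[0,0,0],[0,0,0],[0,0,0],[0,0,0],[0,0,0],[0,0,0],[0,0,0]]}'
python3 -m pendant '{"grip":[-1,-1,-1],"linear":[[0,0,0],[0,0,0],[0,0,0]],"angular":[[0,0,0],[0,0,0],[0,0,0]]}'
```

```text
t: 11.08
ee_pos: [550.2, 216.0, 85.7]
orientation: [-3.117, -0.392, -0.001]
ft_force: [0.6, -0.6, 0.6]
width: 51.5
grasp_force: 0.0
t: 11.33
ee_pos: [549.8, 216.4, 85.2]
orientation: [-3.116, -0.391, -0.0]
ft_force: [-0.4, 1.0, 0.8]
width: 32.4
grasp_force: 30.0
```

```bash
python3 -m pendant '{"grip":[-1,-1,-1,-1],"linear":[[0,0,0],[0,0,0],[0,0,0],[0,0,0]],"angular":[[0,0,0],[0,0,0],[0,0,0],[0,0,0]]}'
python3 - <<'E'
from h import *
print(ctrl.get_obs()['moment'])
E
```

```text
t: 11.67
ee_pos: [549.8, 216.3, 85.2]
orientation: [-3.117, -0.391, 0.0]
ft_force: [-2.1, 4.6, 0.8]
width: 32.2
grasp_force: 30.0
[ 0.83650168  0.50579066 -0.04925279]
```

The opening of 32 mm means the tips hold the round hub rather than the 15 mm bar. I'll open, raise 8 mm and close again.

```bash
python3 -m pendant '{"grip":[0,0,0,0,-1,-1,-1,-1,-1,-1],"linear":[[0,0,0],[0,0,0],[0,0,-4],[0,0,-4],[0,0,0],[0,0,0],[0,0,0],[0,0,0],[0,0,0],[0,0,0]],"angular":[[0,0,0],[0,0,0],[0,0,0],[0,0,0],[0,0,0],[0,0,0],[0,0,0],[0,0,0],[0,0,0],[0,0,0]]}'
python3 - <<'E'
from h import *
print(ctrl.get_obs()['moment'])
E
```

```text
t: 12.5
ee_pos: [549.7, 216.3, 93.1]
orientation: [-3.117, -0.391, 0.0]
ft_force: [-1.0, 3.7, 0.7]
width: 14.9
grasp_force: 29.9
[0.5160721  0.38534029 0.11748448]
```

```bash
python3 -m pendant '{"grip":[-1,-1,-1,-1,-1,-1,-1,-1,-1,-1,-1,-1],"linear":[[0,0,0],[0,0,0],[0,0,0],[0,0,0],[0,0,0],[0,0,0],[0,0,0],[0,0,0],[0,0,0],[0,0,0],[0,0,0],[0,0,0]],"angular":[[0,0,-0.1],[0,0,-0.12],[0,0,-0.12],[0,0,-0.12],[0,0,-0.12],[0,0,-0.12],[0,0,-0.12],[0,0,-0.12],[0,0,-0.12],[0,0,-0.12],[0,0,-0.12],[0,0,-0.1]]}'
python3 -m pendant '{"grip":[-1,-1],"linear":[[0,0,0],[0,0,0]],"angular":[[0,0,0],[0,0,0]]}'
python3 - <<'E'
from h import *
print(ctrl.get_obs()['moment'],ctrl.get_obs()['qpos']);plan([556,168,93.1],7.8,8)
E
```

```text
t: 13.5
ee_pos: [548.0, 215.7, 93.0]
orientation: [-2.124, -2.312, 0.005]
ft_force: [-6.8, 0.8, 5.2]
width: 15.0
grasp_force: 30.0
t: 13.67
ee_pos: [548.0, 215.6, 93.0]
orientation: [-2.13, -2.307, 0.005]
ft_force: [-6.4, 0.7, 5.2]
width: 14.9
grasp_force: 29.9
[0.04588345 1.0878948  0.13682785] [3.54461792e-01 5.46601982e-01 1.78626922e+00 5.04168822e-04
 8.12661127e-01 2.74345847e-01]
tilt/yaw 4.57 pos [548.  215.6  93. ] step 6.0 0.4
lin [[-6.0, 0.5, -0.0], [-6.0, 0.5, -0.0], [-6.0, 0.4, -0.0], [-6.0, 0.4, -0.0], [-6.0, 0.4, -0.0], [-6.0, 0.3, -0.0], [-6.0, 0.3, -0.0], [-6.0, 0.2, -0.0]] ang [-0.0005, 0.0001, -0.007]
```

```bash
python3 -m pendant '{"grip":[-1,-1,-1,-1,-1,-1,-1,-1,-1],"linear":[[-4,0.2,0],[-6,0.4,0],[-6,0.4,0],[-6,0.3,0],[-6,0.4,0],[-6,0.3,0],[-6,0.3,0],[-4,0.2,0],[0,0,0]],"angular":[[0,0,0],[0,0,0],[0,0,0],[0,0,0],[0,0,0],[0,0,0],[0,0,0],[0,0,0],[0,0,0]]}'
python3 -m pendant '{"grip":[-1,-1,-1],"linear":[[-1,0,0],[-1,0,0],[0,0,0]],"angular":[[0,0,0],[0,0,0],[0,0,0]]}'
```

```text
t: 14.42
ee_pos: [553.5, 175.6, 93.0]
orientation: [-2.13, -2.3, -0.002]
ft_force: [-10.8, 22.3, 2.5]
width: 14.6
grasp_force: 30.0
t: 14.67
ee_pos: [553.5, 175.4, 93.0]
orientation: [-2.129, -2.3, -0.004]
ft_force: [-11.4, 29.4, 3.1]
width: 14.6
grasp_force: 30.0
```

Run:
```python
from h import *
import pickle
c=cam('wrist'); pickle.dump(c,open('w5.pkl','wb')); im=snap('wrist','pics/w5.png'); s=snap('scene','pics/s5.png')
f=lambda im,x,y,w,h:cv2.resize(im[y:y+h,x:x+w,::-1],(400,300),interpolation=cv2.INTER_CUBIC)
cv2.imwrite('pics/c5.png',np.vstack([cv2.resize(im[100:250,220:420,::-1],(400,300),interpolation=cv2.INTER_CUBIC) if 0 else np.hstack([f(im,0,0,640,400),f(s,335,130,100,75)]),cv2.resize(im[150:300,180:580,::-1],(800,300),interpolation=cv2.INTER_CUBIC)]))
for n in ('wrist','scene'):
  for p in ([571,71.5],[570,78]): print(n,p,proj(cam(n),p+[147]),proj(cam(n),p+[12]))
```

```text
wrist [571, 71.5] (np.float64(331.99503104632), np.float64(474.4246253070902)) (np.float64(325.4917499320834), np.float64(307.8664579981298))
wrist [570, 78] (np.float64(331.1911272488555), np.float64(464.76707737762456)) (np.float64(325.0269780322541), np.float64(301.7598149566448))
scene [571, 71.5] (np.float64(390.93342812126406), np.float64(174.24280629831114)) (np.float64(386.29355208446833), np.float64(209.3482138361587))
scene [570, 78] (np.float64(392.2328181403728), np.float64(172.63609192440688)) (np.float64(387.49585622814135), np.float64(207.77617725166488))
```

View pics/c5.png

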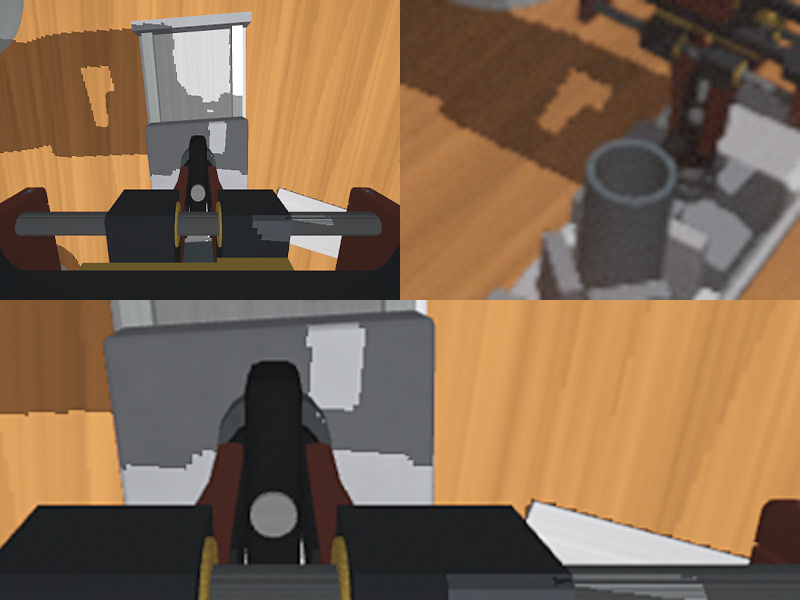

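Run:
```python
from h import *
import pickle
np.set_printoptions(precision=1,suppress=True)
W=pickle.load(open('w5.pkl','rb')); S=cam('scene')
print('knob now',onz(W,316.5,257.5,113.5),ctrl.get_obs()['ee_pos'],ctrl.get_obs()['ft_force'])
print('rim now',onz(S,392.75,173.75,147),'before',onz(S,392.6,171.8,147))
print('V apex scene0',onz(S,380.8,207.2,72))
a=cv2.imread('pics/scene0.png');b=cv2.imread('pics/s5.png')
f=lambda im:cv2.resize(im[145:225,350:430],(400,400),interpolation=cv2.INTER_CUBIC)
for u in (a,b):pass
d=f(b).copy()
for (x,y),col in (((572,70.5),(0,255,0)),((570.5,79),(0,0,255))):
  for z in (147,):
    P=[proj(S,[x+28*np.cos(t),y+28*np.sin(t),z]) for t in np.linspace(0,6.28,60)]
    cv2.polylines(d,[np.int32([((u-350)*5+2,(v-145)*5+2) for u,v in P])],1,col,1)
e=f(a).copy()
for w in (45,135):
  ap=np.array([572,70.5])+39.6*np.array([.136,-.991]); q=ap+56*np.array([np.cos(np.radians(w+7.8)),np.sin(np.radians(w+7.8))])
  P=[proj(S,[*k,72]) for k in (ap,q)]; cv2.line(e,*[(int((u-350)*5),int((v-145)*5)) for u,v in P],(0,255,0),1)
cv2.imwrite('pics/c6.png',np.hstack([e,d]))
```

```text
knob now [555.  173.  113.5] [553.5 175.4  93. ] [-11.6  29.2   2.2]
rim now [573.3  75.8 147. ] before [568.9  80.9 147. ]
V apex scene0 [583.4  25.2  72. ]
```

View pics/c6.png

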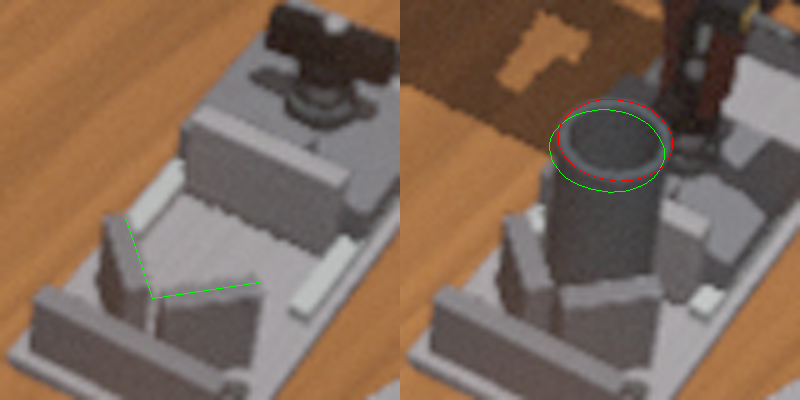

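The jaw stopped about 6 mm short: the rim lies nearer the red (out) circle than the green (home) one, so the mould is probably jammed on one V wall. I'll back the jaw off, re-grip the mould and seat it by feel.

```bash
python3 -m pendant '{"grip":[-1,-1,-1,-1,-1,-1],"linear":[[4,0,0],[4,-0.2,0],[4,-0.2,0],[4,-0.2,0],[4,-0.2,0],[0,0,0]],"angular":[[0,0,0],[0,0,0],[0,0,0],[0,0,0],[0,0,0],[0,0,0]]}'
python3 -m pendant '{"grip":[1,1,1,1,1,1,1,1,1],"linear":[[0,0,0],[0,0,0],[0,0,0],[0,0,-20],[0,0,-30],[0,0,-30],[0,0,-20],[0,0,0],[0,0,0]],"angular":[[0,0,0],[0,0,0],[0,0,0],[0,0,0],[0,0,0],[0,0,0],[0,0,0],[0,0,0],[0,0,0]]}'
python3 - <<'E'
from h import *
plan([572,77,195],7.8,4)
S=cam('scene'); im=snap('scene','pics/s7.png')
# rim fit by minimising edge: report gradient-based ellipse match over (x,y)
g=cv2.GaussianBlur(cv2.cvtColor(im,cv2.COLOR_RGB2GRAY),(0,0),0.7).astype(np.float32)
best=[]
for x in np.arange(562,582,.5):
  for y in np.arange(64,90,.5):
    m=0
    for r,sg in ((30,-1),(25.5,1),(21.5,-1)):
      P=np.float32([proj(S,[x+r*np.cos(t),y+r*np.sin(t),147]) for t in np.linspace(0,6.28,40)])
      m+=0 if r==30 else sg*cv2.remap(g,P[:,0].copy(),P[:,1].copy(),1).mean()
    best.append((m,x,y))
print(sorted(best)[-4:])
E
```

```text
t: 15.27
ee_pos: [551.5, 190.1, 93.0]
orientation: [-2.13, -2.306, 0.006]
ft_force: [-7.4, 0.9, 5.5]
width: 15.1
grasp_force: 30.0
t: 16.02
ee_pos: [554.6, 190.2, 194.2]
orientation: [2.131, 2.306, 0.004]
ft_force: [0.6, 0.6, -0.1]
width: 71.8
grasp_force: 0.0
tilt/yaw 4.52 pos [554.6 190.2 194.2] step 28.6 0.82
lin [[-28.6, 2.1, -0.2], [-28.6, 1.7, -0.2], [-28.6, 1.3, -0.2], [-28.6, 0.9, -0.2]] ang [0.0007, -0.0001, -0.0143]
[(np.float32(15.8448715), np.float64(569.0), np.float64(80.0)), (np.float32(15.912399), np.float64(568.5), np.float64(80.0)), (np.float32(15.917557), np.float64(569.0), np.float64(80.5)), (np.float32(15.999756), np.float64(568.5), np.float64(80.5))]
```

```bash
python3 -m pendant '{"grip":[1,1,1,1,1,1,1,1,1,1,1,1],"linear":[[-20,1,0],[-28,1.5,0],[-28,1,0],[-28,1,0],[-9,0,0],[0,0,0],[0,0,20],[0,0,25],[0,0,25],[0,0,18],[0,0,5],[0,0,0]],"angular":[[0,0,-0.0143],[0,0,-0.0143],[0,0,-0.0143],[0,0,-0.0143],[0,0,0],[0,0,0],[0,0,0],[0,0,0],[0,0,0],[0,0,0],[0,0,0],[0,0,0]]}'
python3 -m pendant '{"grip":[-1,-1,-1,-1,-1,-1,-1],"linear":[[0,0,0],[0,0,0],[0,0,0],[0,0,0],[0,0,0],[0,0,0],[0,0,0]],"angular":[[0,0,0],[0,0,0],[0,0,0],[0,0,0],[0,0,0],[0,0,0],[0,0,0]]}'
```

```text
t: 17.07
ee_pos: [568.3, 79.1, 98.1]
orientation: [-2.063, -2.366, 0.005]
ft_force: [0.1, -0.4, 0.0]
width: 87.6
grasp_force: 0.0
t: 17.65
ee_pos: [570.1, 78.3, 100.8]
orientation: [2.065, 2.367, 0.001]
ft_force: [-2.7, 1.0, 5.7]
width: 55.4
grasp_force: 30.0
```

```bash
python3 -m pendant '{"grip":[-1,-1,-1,-1],"linear":[[0,0,-1],[-1.5,0,0],[-1.5,0,0],[0,0,0]],"angular":[[0,0,0],[0,0,0],[0,0,0],[0,0,0]]}'
python3 -m pendant '{"grip":[-1,-1,-1],"linear":[[-1.5,0,0],[-1.5,0,0],[0,0,0]],"angular":[[0,0,0],[0,0,0],[0,0,0]]}'
```

```text
t: 17.98
ee_pos: [569.6, 76.4, 101.1]
orientation: [-2.064, -2.365, -0.001]
ft_force: [-4.0, 8.2, 2.1]
width: 55.0
grasp_force: 30.0
t: 18.23
ee_pos: [569.6, 74.4, 101.3]
orientation: [-2.063, -2.364, -0.001]
ft_force: [-6.3, 13.4, 6.4]
width: 55.2
grasp_force: 30.0
```

```bash
python3 -m pendant '{"grip":[-1,-1,-1,-1],"linear":[[0,-1.5,0],[0,-1.5,0],[0,0,0],[0,0,0]],"angular":[[0,0,0],[0,0,0],[0,0,0],[0,0,0]]}'
python3 -m pendant '{"grip":[-1,-1,-1,-1],"linear":[[-1.5,0,0],[-1.5,0,0],[0,0,0],[0,0,0]],"angular":[[0,0,0],[0,0,0],[0,0,0],[0,0,0]]}'
```

```text
t: 18.57
ee_pos: [567.8, 72.6, 101.4]
orientation: [-2.065, -2.367, -0.001]
ft_force: [-1.6, 6.2, 3.1]
width: 55.0
grasp_force: 30.0
t: 18.9
ee_pos: [567.8, 70.7, 101.5]
orientation: [-2.064, -2.365, -0.002]
ft_force: [-4.1, 12.9, 5.8]
width: 55.0
grasp_force: 30.0
```

Moving to −x lets the mould go deeper, so it was jammed on the +x wall. Continuing.

```bash
python3 -m pendant '{"grip":[-1,-1,-1,-1],"linear":[[0,-1.5,0],[0,-1.5,0],[0,0,0],[0,0,0]],"angular":[[0,0,0],[0,0,0],[0,0,0],[0,0,0]]}'
python3 -m pendant '{"grip":[-1,-1,-1],"linear":[[-1.5,0,0],[0,0,0],[0,0,0]],"angular":[[0,0,0],[0,0,0],[0,0,0]]}'
```

```text
t: 19.23
ee_pos: [567.3, 70.1, 101.8]
orientation: [2.065, 2.366, 0.008]
ft_force: [4.3, 10.8, -0.2]
width: 55.0
grasp_force: 30.0
t: 19.48
ee_pos: [567.5, 68.8, 102.0]
orientation: [2.065, 2.366, 0.008]
ft_force: [3.1, 11.5, 1.3]
width: 55.1
grasp_force: 30.0
```

```bash
python3 -m pendant '{"grip":[-1,-1,-1,-1],"linear":[[0,1,0],[0,0.5,0],[0,0,0],[0,0,0]],"angular":[[0,0,0],[0,0,0],[0,0,0],[0,0,0]]}'
python3 -m pendant '{"grip":[1,1,1,1,1,1,1,1,1],"linear":[[0,0,0],[0,0,0],[0,0,0],[0,0,-15],[0,0,-30],[0,0,-30],[0,0,-20],[0,0,0],[0,0,0]],"angular":[[0,0,0],[0,0,0],[0,0,0],[0,0,0],[0,0,0],[0,0,0],[0,0,0],[0,0,0],[0,0,0]]}'
python3 - <<'E'
from h import *
S=cam('scene'); im=snap('scene','pics/s8.png')
g=cv2.GaussianBlur(cv2.cvtColor(im,cv2.COLOR_RGB2GRAY),(0,0),0.7).astype(np.float32)
best=[]
for x in np.arange(562,582,.5):
  for y in np.arange(60,90,.5):
    m=0
    for r,sg in ((25.5,1),(21.5,-1)):
      P=np.float32([proj(S,[x+r*np.cos(t),y+r*np.sin(t),147]) for t in np.linspace(0,6.28,40)])
      m+=sg*cv2.remap(g,P[:,0].copy(),P[:,1].copy(),1).mean()
    best.append((m,x,y))
print(sorted(best)[-2:])
plan([552,192,195],4.5,4)
E
```

```text
t: 19.82
ee_pos: [567.7, 68.8, 101.9]
orientation: [-2.065, -2.367, -0.005]
ft_force: [-1.1, 12.0, 4.9]
width: 55.2
grasp_force: 30.0
t: 20.57
ee_pos: [567.6, 66.8, 197.0]
orientation: [2.064, 2.366, 0.002]
ft_force: [-0.7, -0.0, -0.5]
width: 88.0
grasp_force: 0.0
[(np.float32(11.033394), np.float64(564.0), np.float64(81.0)), (np.float32(11.105789), np.float64(563.5), np.float64(81.0))]
tilt/yaw 7.79 pos [566.6  66.8 195.7] step 31.5 0.82
lin [[31.5, 0.6, 0.2], [31.5, 0.2, 0.2], [31.5, -0.3, 0.2], [31.5, -0.7, 0.2]] ang [-0.0001, 0.0001, 0.0143]
```

The final force was purely along +y, so both walls are touching. Back to the knob.

```bash
python3 -m pendant '{"grip":[1,1,1,1,1,1,1,1,1,1,1,1],"linear":[[22,0.5,0],[31,0.5,0],[31,0,0],[31,-0.5,0],[7,-0.5,0],[0,0,10],[0,0,25],[0,0,30],[0,0,25],[0,0,12],[0,0,0],[0,0,0]],"angular":[[0,0,0.0143],[0,0,0.0143],[0,0,0.0143],[0,0,0.0143],[0,0,0],[0,0,0],[0,0,0],[0,0,0],[0,0,0],[0,0,0],[0,0,0],[0,0,0]]}'
python3 -m pendant '{"grip":[-1,-1,-1,-1,-1,-1,-1,-1,-1,-1],"linear":[[0,0,0],[0,0,0],[0,0,0],[0,0,0],[0,0,0],[0,0,0],[0,0,0],[0,0,0],[0,0,0],[0,0,0]],"angular":[[0,0,0],[0,0,0],[0,0,0],[0,0,0],[0,0,0],[0,0,0],[0,0,0],[0,0,0],[0,0,0],[0,0,0]]}'
```

```text
t: 21.62
ee_pos: [553.0, 187.4, 93.3]
orientation: [-2.132, -2.306, 0.003]
ft_force: [0.1, 0.8, 0.1]
width: 87.8
grasp_force: 0.0
t: 22.45
ee_pos: [553.4, 188.5, 94.1]
orientation: [-2.132, -2.307, 0.0]
ft_force: [0.6, 1.0, 0.0]
width: 24.4
grasp_force: 0.0
```

```bash
python3 -m pendant '{"grip":[-1,-1,-1,-1,-1,-1,-1,-1,-1],"linear":[[0,0,0],[0,0,0],[0,0,0],[-3,0.2,0],[-4,0.2,0],[-4,0.2,0],[-3,0.2,0],[-1,0,0],[0,0,0]],"angular":[[0,0,0],[0,0,0],[0,0,0],[0,0,0],[0,0,0],[0,0,0],[0,0,0],[0,0,0],[0,0,0]]}'
python3 -m pendant '{"grip":[-1,-1,-1,-1],"linear":[[-1,0.1,0],[-1,0,0],[0,0,0],[0,0,0]],"angular":[[0,0,0],[0,0,0],[0,0,0],[0,0,0]]}'
```

```text
t: 23.2
ee_pos: [553.7, 173.3, 94.0]
orientation: [-2.131, -2.306, 0.004]
ft_force: [-5.4, 0.7, 4.5]
width: 14.9
grasp_force: 30.0
t: 23.53
ee_pos: [553.8, 172.1, 94.0]
orientation: [-2.13, -2.305, 0.003]
ft_force: [-6.1, 3.4, 4.0]
width: 14.6
grasp_force: 30.0
```

```bash
python3 -m pendant '{"grip":[-1,-1,-1,-1],"linear":[[-1,0.1,0],[-1,0.1,0],[0,0,0],[0,0,0]],"angular":[[0,0,0],[0,0,0],[0,0,0],[0,0,0]]}'
python3 -m pendant '{"grip":[-1,-1,-1,-1],"linear":[[-1,0.1,0],[-1,0.1,0],[0,0,0],[0,0,0]],"angular":[[0,0,0],[0,0,0],[0,0,0],[0,0,0]]}'
```

```text
t: 23.87
ee_pos: [553.9, 171.7, 94.0]
orientation: [-2.13, -2.303, 0.001]
ft_force: [-7.9, 13.4, 3.2]
width: 14.8
grasp_force: 30.0
t: 24.2
ee_pos: [554.0, 171.4, 94.0]
orientation: [-2.129, -2.302, -0.001]
ft_force: [-8.7, 20.6, 2.7]
width: 14.6
grasp_force: 30.0
```

Run:
```python
from h import *
import pickle
c=cam('wrist'); im=snap('wrist','pics/w9.png'); S=cam('scene'); s=snap('scene','pics/s9.png')
def dot(im):
    g=cv2.cvtColor(im,cv2.COLOR_RGB2GRAY); R=(g[235:290,300:335]>95).astype(np.uint8)
    n,l,st,ce=cv2.connectedComponentsWithStats(R); return [(st[i,4],(ce[i]+[300,235]).round(1)) for i in range(1,n) if st[i,4]>40]
w5=cv2.imread('pics/w5.png')[:,:,::-1].copy(); W5=pickle.load(open('w5.pkl','rb'))
for I,C in ((w5,W5),(im,c)):
    for a,p in dot(I): print(a,p,onz(C,*p,113.5))
def rim(im):
  g=cv2.GaussianBlur(cv2.cvtColor(im,cv2.COLOR_RGB2GRAY),(0,0),0.7).astype(np.float32); best=[]
  for x in np.arange(562,582,.5):
    for y in np.arange(62,86,.5):
      m=0
      for r,sg in ((25.5,1),(21.5,-1)):
        P=np.float32([proj(S,[x+r*np.cos(t),y+r*np.sin(t),147]) for t in np.linspace(0,6.28,40)])
        m+=sg*cv2.remap(g,P[:,0].copy(),P[:,1].copy(),1).mean()
      best.append((m,x,y))
  return max(best)
for f in ('s5','s7','s9'): print(f,rim(cv2.imread(f'pics/{f}.png')[:,:,::-1].copy()))
a=cv2.imread('pics/s5.png')[145:225,350:430];b=s[145:225,350:430,::-1]
cv2.imwrite('pics/c9.png',np.hstack([cv2.resize(q,(400,400),interpolation=cv2.INTER_CUBIC) for q in (a,b)]))
```

```text
392 [316.3 257. ] [554.87572172 173.23504818 113.5       ]
390 [316.4 253.5] [555.24651792 170.82965182 113.5       ]
s5 (np.float32(12.192284), np.float64(569.5), np.float64(79.0))
s7 (np.float32(15.999756), np.float64(568.5), np.float64(80.5))
s9 (np.float32(11.908936), np.float64(567.0), np.float64(76.5))
```

View pics/c9.png

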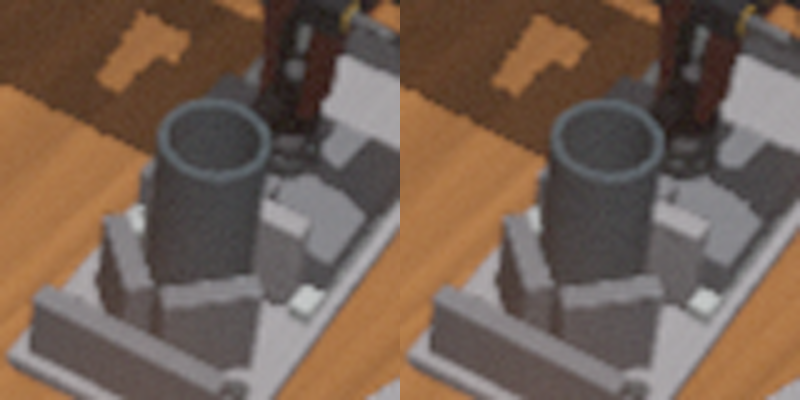

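The view shows the mould moved only a little deeper. I'll check the home travel numerically from the first wrist picture by refining the edges of the V and the jaw.

Run:
```python
from h import *
import pickle
np.set_printoptions(precision=1,suppress=True)
W=pickle.load(open('w1.pkl','rb')); g=cv2.GaussianBlur(cv2.imread('pics/w1.png',0),(0,0),0.6).astype(np.float32)
w=lambda p:np.array([120+p[0]/2,50+p[1]/2])
def prof(a,b,nrm,L=8,k=7):
    for s in np.linspace(.15,.85,k):
        p=w(a)*(1-s)+w(b)*s; d=np.arange(-L,L+.01,1); q=np.float32(p+np.outer(d,nrm))
        print(p,cv2.remap(g,q[:,0].copy(),q[:,1].copy(),1).ravel().astype(int))
r=2**-.5
print('left');prof((345,327),(402,380),(-r,r),8,4)
print('right');prof((472,327),(408,380),(r,r),8,4)
print('jaw');prof((330,205),(480,205),(0,1),8,4)
```

```text
left
[296.8 217.5] [ 61  62  63  63  62  61  58  80 130 166 166 164 164 164 163 162 161]
[303.4 223.7] [ 62  63  63  63  63  62  62  79 130 163 167 166 165 164 164 164 163]
[310.1 229.8] [ 63  63  64  63  62  61  61  79 139 166 169 168 167 166 166 166 167]
[316.7 236. ] [117 111 110  96  78  63  62  84 137 169 172 171 170 169 168 167 168]
right
[351.2 217.5] [ 64  63  62  60  85 140 172 175 174 173 173 172 171 170 169 181 204]
[343.7 223.7] [ 63  63  62  60  65 110 157 171 170 169 169 169 169 169 170 159 139]
[336.3 229.8] [ 62  62  62  61  59  76 130 164 168 167 167 167 166 166 169 168 125]
[328.8 236. ] [ 88  64  62  62  61  63 104 152 167 165 165 165 165 164 165 164 132]
jaw
[296.2 152.5] [153 120 113 114 113 115 152 193 202 206 208 207 207 207 207 207 207]
[313.8 152.5] [190 140 115 114 115 113 109 107 145 193 205 204 203 203 203 202 202]
[331.2 152.5] [119 117 117 117 116 113 109 108 147 198 210 209 208 208 208 208 208]
[348.8 152.5] [115 114 114 113 114 115 112 111 149 198 211 210 210 210 210 210 210]
```

Refined, the seat is about (569.4,72.4). The mould looks 2 mm to −x and 2 mm out, still friction-jammed on the other wall. I'll back off, re-grip lower, and dither it home.

```bash
python3 -m pendant '{"grip":[-1,-1,-1,1,1,1,1,1,1,1,1],"linear":[[5,-0.3,0],[5,-0.3,0],[0,0,0],[0,0,0],[0,0,0],[0,0,-10],[0,0,-25],[0,0,-30],[0,0,-25],[0,0,0],[0,0,0]],"angular":[[0,0,0],[0,0,0],[0,0,0],[0,0,0],[0,0,0],[0,0,0],[0,0,0],[0,0,0],[0,0,0],[0,0,0],[0,0,0]]}'
python3 - <<'E'
from h import *
plan([568.5,75,185],7.8,3)
E
```

```text
t: 25.22
ee_pos: [556.3, 177.7, 186.4]
orientation: [2.131, 2.305, 0.006]
ft_force: [-0.1, -0.4, -1.0]
width: 64.5
grasp_force: 0.0
tilt/yaw 4.51 pos [556.3 177.7 186.4] step 34.5 1.1
lin [[-34.4, 1.4, 0.4], [-34.5, 0.7, 0.4], [-34.5, 0.0, 0.5]] ang [0.0014, -0.0002, -0.0192]
```

```bash
python3 -m pendant '{"grip":[1,1,1,1,1,1,1,1,1,1,-1,-1],"linear":[[-24,1,0],[-34,1,0],[-34,0,0],[-11,0,0],[0,0,0],[0,0,25],[0,0,30],[0,0,28],[0,0,14],[0,0,0],[0,0,0],[0,0,0]],"angular":[[0,0,-0.0192],[0,0,-0.0192],[0,0,-0.0192],[0,0,0],[0,0,0],[0,0,0],[0,0,0],[0,0,0],[0,0,0],[0,0,0],[0,0,0],[0,0,0]]}'
python3 -m pendant '{"grip":[-1,-1,-1,-1,-1],"linear":[[0,0,0],[0,0,0],[0,0,0],[0,0,0],[0,0,0]],"angular":[[0,0,0],[0,0,0],[0,0,0],[0,0,0],[0,0,0]]}'
python3 -m pendant '{"grip":[-1,-1,-1],"linear":[[-1.5,1,0],[-1,1,0],[0,0,0]],"angular":[[0,0,0],[0,0,0],[0,0,0]]}'
```

```text
t: 26.22
ee_pos: [568.2, 76.1, 87.8]
orientation: [2.064, 2.368, 0.001]
ft_force: [0.3, 1.0, -0.4]
width: 78.0
grasp_force: 0.0
t: 26.63
ee_pos: [567.9, 75.5, 88.0]
orientation: [2.065, 2.367, 0.001]
ft_force: [-2.9, 1.7, 7.1]
width: 54.9
grasp_force: 29.9
t: 26.88
ee_pos: [568.2, 75.0, 88.1]
orientation: [-2.063, -2.363, 0.0]
ft_force: [-10.8, 11.3, 14.5]
width: 54.9
grasp_force: 30.0
```

```bash
python3 -m pendant '{"grip":[-1,-1,-1],"linear":[[0,-1,-1],[-0.5,-1,-0.5],[0,0,0]],"angular":[[0,0,0],[0,0,0],[0,0,0]]}'
python3 -m pendant '{"grip":[-1,-1,-1],"linear":[[0,-1,0],[-0.5,-1,0],[0,0,0]],"angular":[[0,0,0],[0,0,0],[0,0,0]]}'
python3 -m pendant '{"grip":[-1,-1,-1],"linear":[[0,1,0],[-0.5,1,0],[0,0,0]],"angular":[[0,0,0],[0,0,0],[0,0,0]]}'
```

```text
t: 27.13
ee_pos: [567.3, 73.8, 88.5]
orientation: [-2.064, -2.365, -0.002]
ft_force: [-2.2, 9.2, -1.4]
width: 54.8
grasp_force: 30.0
t: 27.38
ee_pos: [567.1, 73.3, 88.7]
orientation: [2.065, 2.367, 0.006]
ft_force: [2.6, 9.7, -4.5]
width: 55.2
grasp_force: 30.0
t: 27.63
ee_pos: [567.3, 73.3, 88.7]
orientation: [-2.064, -2.364, -0.002]
ft_force: [-4.0, 11.9, 1.7]
width: 54.8
grasp_force: 30.0
```

```bash
python3 -m pendant '{"grip":[-1,-1,-1],"linear":[[0,1.5,0],[0,1.5,0],[0,0,0]],"angular":[[0,0,0],[0,0,0],[0,0,0]]}'
python3 -m pendant '{"grip":[-1,-1,-1,-1],"linear":[[0,-2,0],[0,-2,0],[0,-2,0],[0,0,0]],"angular":[[0,0,0],[0,0,0],[0,0,0],[0,0,0]]}'
python3 -m pendant '{"grip":[-1,-1,-1],"linear":[[0,1.5,0],[-0.5,1,0],[0,0,0]],"angular":[[0,0,0],[0,0,0],[0,0,0]]}'
```

```text
t: 27.88
ee_pos: [567.6, 73.4, 88.4]
orientation: [-2.061, -2.361, 0.005]
ft_force: [-11.2, 9.8, 8.5]
width: 55.1
grasp_force: 30.0
t: 28.22
ee_pos: [567.1, 72.7, 89.0]
orientation: [2.064, 2.366, 0.008]
ft_force: [4.3, 10.0, -6.8]
width: 55.4
grasp_force: 30.0
t: 28.47
ee_pos: [567.3, 72.7, 88.8]
orientation: [-2.064, -2.365, -0.003]
ft_force: [-2.8, 11.5, 2.2]
width: 54.8
grasp_force: 30.0
```

A ±3 mm lateral command moves it only ±0.25 mm, so both walls hold it: home. Release and go back to the knob (≈(554,181)).

```bash
python3 -m pendant '{"grip":[1,1,1,1,1,1,1,1,1],"linear":[[0,0,0],[0,0,0],[0,0,0],[0,0,-15],[0,0,-30],[0,0,-35],[0,0,-22],[0,0,0],[0,0,0]],"angular":[[0,0,0],[0,0,0],[0,0,0],[0,0,0],[0,0,0],[0,0,0],[0,0,0],[0,0,0],[0,0,0]]}'
python3 - <<'E'
from h import *
plan([554.5,179.5,190],4.5,3)
E
```

```text
t: 29.22
ee_pos: [568.7, 70.5, 192.0]
orientation: [2.064, 2.366, 0.004]
ft_force: [0.5, 0.9, 0.3]
width: 87.7
grasp_force: 0.0
tilt/yaw 7.81 pos [568.7  70.5 192. ] step 36.6 1.1
lin [[36.6, 0.2, 0.7], [36.6, -0.5, 0.7], [36.6, -1.2, 0.7]] ang [0.0011, 0.0001, 0.0192]
```

```bash
python3 -m pendant '{"grip":[1,1,1,1,1,1,1,1,1,-1,-1,-1],"linear":[[26,0,0],[37,-0.5,0],[36,-1,0],[11,0,0],[0,0,15],[0,0,30],[0,0,30],[0,0,22],[0,0,0],[0,0,0],[0,0,0],[0,0,0]],"angular":[[0,0,0.0192],[0,0,0.0192],[0,0,0.0192],[0,0,0],[0,0,0],[0,0,0],[0,0,0],[0,0,0],[0,0,0],[0,0,0],[0,0,0],[0,0,0]]}'
python3 -m pendant '{"grip":[-1,-1,-1,-1,-1,-1,-1,-1,-1,-1],"linear":[[0,0,0],[0,0,0],[0,0,0],[0,0,0],[0,0,0],[0,0,0],[0,0,0],[0,0,0],[0,0,0],[0,0,0]],"angular":[[0,0,0],[0,0,0],[0,0,0],[0,0,0],[0,0,0],[0,0,0],[0,0,0],[0,0,0],[0,0,0],[0,0,0]]}'
python3 -m pendant '{"grip":[-1,-1,-1,-1,-1],"linear":[[-2,0.2,0],[-3,0.2,0],[-2,0.1,0],[0,0,0],[0,0,0]],"angular":[[0,0,0],[0,0,0],[0,0,0],[0,0,0],[0,0,0]]}'
```

```text
t: 30.22
ee_pos: [555.0, 179.9, 94.9]
orientation: [2.131, 2.306, 0.003]
ft_force: [-0.5, -0.1, 0.2]
width: 71.4
grasp_force: 0.0
t: 31.05
ee_pos: [552.9, 179.8, 93.6]
orientation: [-2.131, -2.306, 0.003]
ft_force: [-3.8, -0.1, 4.6]
width: 14.5
grasp_force: 30.0
t: 31.47
ee_pos: [553.8, 173.5, 93.6]
orientation: [-2.131, -2.305, 0.002]
ft_force: [-6.0, 3.5, 4.6]
width: 14.6
grasp_force: 30.0
```

```bash
python3 -m pendant '{"grip":[-1,-1,-1,-1],"linear":[[-1.5,0.1,0],[-1.5,0.1,0],[0,0,0],[0,0,0]],"angular":[[0,0,0],[0,0,0],[0,0,0],[0,0,0]]}'
python3 -m pendant '{"grip":[-1,-1,-1],"linear":[[-1.5,0.1,0],[0,0,0],[0,0,0]],"angular":[[0,0,0],[0,0,0],[0,0,0]]}'
python3 - <<'E'
from h import *
c=cam('wrist'); im=snap('wrist','pics/w10.png')
g=cv2.cvtColor(im,cv2.COLOR_RGB2GRAY); R=(g[235:290,300:335]>95).astype(np.uint8)
n,l,st,ce=cv2.connectedComponentsWithStats(R)
for i in range(1,n):
    if st[i,4]>40: print(st[i,4],ce[i]+[300,235],onz(c,*(ce[i]+[300,235]),113.5))
S=cam('scene'); g=cv2.GaussianBlur(cv2.cvtColor(snap('scene','pics/s10.png'),cv2.COLOR_RGB2GRAY),(0,0),0.7).astype(np.float32); best=[]
for x in np.arange(562,582,.5):
    for y in np.arange(62,86,.5):
      m=0
      for r,sg in ((25.5,1),(21.5,-1)):
        P=np.float32([proj(S,[x+r*np.cos(t),y+r*np.sin(t),147]) for t in np.linspace(0,6.28,40)])
        m+=sg*cv2.remap(g,P[:,0].copy(),P[:,1].copy(),1).mean()
      best.append((m,x,y))
print(max(best)); print(ctrl.get_obs()['t'])
E
```

```text
t: 31.8
ee_pos: [553.9, 173.0, 93.6]
orientation: [-2.13, -2.303, -0.002]
ft_force: [-8.6, 17.3, 3.8]
width: 14.8
grasp_force: 30.0
t: 32.05
ee_pos: [553.9, 172.8, 93.6]
orientation: [-2.129, -2.302, -0.004]
ft_force: [-9.6, 23.7, 1.9]
width: 14.9
grasp_force: 30.0
389 [316.36503856 256.9151671 ] [555.24347046 170.42494757 113.5       ]
(np.float32(12.251755), np.float64(567.0), np.float64(76.0))
32.15
```

Knob at y≈170.4 and rim unchanged, so the mould was effectively home already and the jaw now presses it. Tightening.

```bash
python3 -m pendant '{"grip":[-1,-1,-1,-1,-1,-1,-1,-1,-1,-1,-1,-1],"linear":[[0,0.2,0],[0,0.2,0],[0,0.2,0],[0,0.2,0],[0.1,0.2,0],[0.2,0.1,0],[0.2,0,0],[0.2,0,0],[0.2,0,0],[0.2,0,0],[0.2,0,0],[0.2,0,0]],"angular":[[0,0,0.1],[0,0,0.12],[0,0,0.12],[0,0,0.12],[0,0,0.12],[0,0,0.12],[0,0,0.12],[0,0,0.12],[0,0,0.12],[0,0,0.12],[0,0,0.12],[0,0,0.1]]}'
python3 -m pendant '{"grip":[-1,-1],"linear":[[0,0,0],[0,0,0]],"angular":[[0,0,0],[0,0,0]]}'
python3 - <<'E'
from h import *
o=ctrl.get_obs(); print(o['moment']); plan(o['ee_pos'],-80,1,o)
E
```

```text
t: 33.15
ee_pos: [556.0, 171.6, 93.6]
orientation: [-3.115, -0.381, 0.004]
ft_force: [-10.7, 11.5, 5.8]
width: 14.7
grasp_force: 30.0
t: 33.32
ee_pos: [556.0, 171.6, 93.6]
orientation: [-3.114, -0.389, 0.005]
ft_force: [-9.1, 11.8, 5.4]
width: 14.8
grasp_force: 30.0
[ 2.15641159  1.63140464 -0.13303537]
tilt/yaw -75.77 pos [556.  171.6  93.6] step 0.0 4.24
lin [[0.0, 0.0, 0.0]] ang [-0.0035, 0.0026, 0.0739]
```

```bash
python3 -m pendant '{"grip":[1,1,1,1,1,1,1,1,1,1],"linear":[[0,0,0],[0,0,0],[0,0,0],[0,0,0],[0,0,-15],[0,0,-30],[0,0,-30],[0,0,-25],[0,0,0],[0,0,0]],"angular":[[0,0,0],[0,0,0],[0,0,0],[0,0,0],[0,0,0],[0,0,0],[0,0,0],[0,0,0],[0,0,0],[0,0,0]]}'
python3 - <<'E'
from h import *
c=cam('wrist'); im=snap('wrist','pics/w11.png'); g=cv2.cvtColor(im,cv2.COLOR_RGB2GRAY)
u,v=map(int,proj(c,[555.2,170.4,112])); m=np.zeros_like(g); m[v-50:v+50,u-50:u+50]=(g[v-50:v+50,u-50:u+50]<48)
m=cv2.morphologyEx(m,cv2.MORPH_OPEN,np.ones((5,5),np.uint8))
n,l,st,ce=cv2.connectedComponentsWithStats(m); 
for i in range(1,n):
    if st[i,4]>150:
        ys,xs=np.where(l==i); (cx,cy),(w,h),a=cv2.minAreaRect(np.float32(np.c_[xs,ys])); b=cv2.boxPoints(((cx,cy),(w,h),a)); q=[onz(c,*p,112) for p in b]
        e=max((q[1]-q[0],q[2]-q[1]),key=np.linalg.norm); print('bar',onz(c,cx,cy,112),np.degrees(np.arctan2(e[1],e[0])),np.linalg.norm(e),st[i])
R=(g[v-15:v+15,u-15:u+15]>95).astype(np.uint8); n,l,st,ce=cv2.connectedComponentsWithStats(R)
print([(st[i,4],onz(c,*(ce[i]+[u-15,v-15]),113.5)) for i in range(1,n) if st[i,4]>30])
S=cam('scene'); g=cv2.GaussianBlur(cv2.cvtColor(snap('scene','pics/s11.png'),cv2.COLOR_RGB2GRAY),(0,0),0.7).astype(np.float32); best=[]
for x in np.arange(562,582,.5):
    for y in np.arange(62,86,.5):
      s=0
      for r,sg in ((25.5,1),(21.5,-1)):
        P=np.float32([proj(S,[x+r*np.cos(t),y+r*np.sin(t),147]) for t in np.linspace(0,6.28,40)])
        s+=sg*cv2.remap(g,P[:,0].copy(),P[:,1].copy(),1).mean()
      best.append((s,x,y))
o=ctrl.get_obs(); print(max(best),o['t'],o['ee_pos'],o['ft_force'],o['width'])
E
```

```text
t: 34.15
ee_pos: [559.0, 169.2, 195.2]
orientation: [-3.117, -0.391, -0.006]
ft_force: [-0.2, 0.2, -0.6]
width: 77.7
grasp_force: 0.0
bar [561.48568512 181.5052648  112.        ] -165.9988629727853 23.970335396522707 [296 182  14  28 235]
bar [563.16357019 162.43527812 112.        ] -164.96366447393245 19.652720592882215 [319 188  12  23 227]
bar [535.83600939 165.72647701 112.        ] -165.40729907744233 26.313065665538687 [305 213  17  29 283]
[(np.int32(144), array([554.96700257, 170.72522163, 113.5       ]))]
(np.float32(12.48735), np.float64(567.0), np.float64(76.0)) 34.25 [557.32993252 168.90476721 192.78849463] [-0.46851107 -0.11071394 -0.46922749] 85.59754097233859
```

Run:
```python
from h import *
print(ctrl.close_job())
```

```text
the job is handed in; nothing more can be done
None
```

I handed the job in at about 34 s: the tall mould stands in the V with the jaw pressed against it, the clamp knob is tight at about 1.46 rad, and the gripper is clear. I judged the mould fully home from contact force and camera measurements good to about 1–2 mm, not from a direct view of the V, and the robot did not touch the short moulds.

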